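# Turn a culture dish over onto the light box

## Robot

A 6-joint arm with a two-finger parallel gripper is mounted at the origin on the work surface. World frame = base frame: x ahead of the robot, y to its left, z up, the work surface at z = 0. Lengths are in m, angles in rad, forces in N, time in s.
With the tool pointing down it reaches from about 0.35 to 0.975 m from the base axis. Payload 4.9 kg.
Tool frame: the origin (TCP) lies midway between the tips of the shut fingers; the grasp point (between the pads) lies 19 mm behind it (manip.hold_point_z is the distance from the TCP to the grasp point, in m); z points along the fingers, y is the line along which they close (so a half turn about z gives the same grasp; the last joint's range is limited). The gripper opens to 85 mm and grips with 20 to 120 N. Pads are 22 mm wide; open, the fingers measure 114 mm over their backs; the gripper's body (76 mm by 85 mm) begins 54 mm behind the grasp point. The pads swing forward as they close: fully open they stand 13 mm farther back than shut.
Start: joints at [-1.433, 0.053, 1.613, -0, 1.476, -0.119], TCP at [0.159, -0.604, 0.231] pointing down, gripper open.
Joint ranges: [-3.01, 3.01], [-1.01, 2.22], [0.06, 2.58], [-1.02, 4.17], [0.09, 2.62], [-3.14, 3.14]. Speed limits (rad/s): [2.57, 2.57, 3.14, 3.14, 3.14, 3.14].

## Interface

Orientations are given as a unit quaternion [w, x, y, z].
In Python, from plant import manip gives the robot as it stands. The module is installed in compiled form; this text tells all that it offers.
- The arm moves only by the shell command python3 -m jog 'ROWS' [OPENING]. ROWS is JSON, one flat list of numbers, 6 for each row, row after row: the shift along the tool's x, y, z in units of 0.1 m (1.0 is 0.1 m), then the turn, a rotation vector about the tool's x, y, z in units of 180 degrees (1.0 is 180 degrees). A call has 1 to 8 rows; each row is the pose to reach, as a shift and turn from the pose commanded when the call began, along the tool's axes at that moment, turning the shorter way round; what a row does not reach only later rows make up. A row lasts 1/8 s, in which the tool goes at most 62.5 mm and 10.7 degrees, less where a joint would pass 70% of its speed; a pose out of reach is approached as far as the arm can. A call with a number of a shift or a turn outside -1 to 1 is refused whole. A call with a gripper value outside its range is refused whole. OPENING is the finger opening in mm, from 0 to 85.4, set as the call begins (- or left out, the last holds). The fingers move at their own pace and stop on an object; the grip force is fixed at half the most. Time passes only in rows, so rows that repeat a pose let the fingers close. It gives the time, the measured TCP pose, the force, the opening and the grip force at its end, in the units of the state.
- manip.state(): the state, without advancing time (a new reading comes with each control period).
- manip.grab_frame(name): name is "scene" or "side" or "wrist"; returns a dict with "img" (420x560x3 uint8, blue, green, red), "z_map" (420x560 float32, m along the optical axis (not along the pixel's ray), 0 where there is no reading), "fx", "fy", "cx", "cy" (pixels), "xyz" and "attitude" of the camera in the world; the wrist camera has in their place "T_tool_cam" (4x4, takes a point from camera to tool coordinates, whose origin is the TCP and whose axes are the flange's). Camera axes: x right, y up, looking along -z (the intrinsics and any distortion apply to the point x, -y, -z); pixel columns grow to the right and rows downward; lengths in m; the calibration is good to about 2 mm. A picture is of the moment at which its call begins: read the wrist's pose just before it.
- manip.job_done(): hands the job in; it is judged then, once.
The state is a dict: "time": time; "joint_pos": joint angles; "joint_vel": joint speeds; "joint_efforts": joint torques, N m; "tool_pos": TCP position; "tool_rot": TCP orientation; "contact_force": force on the tool from outside, world axes, zero at the start; "ft_torque": the same for the moment, N m; "gripper_width": opening from 0.0 (shut) to 1.0 (fully open); "grasp_force": force on a finger pad.
Only numpy, scipy, OpenCV 4.12 (cv2) and the standard library are available. Lean on these libraries where they do the work, as an engineer would, in place of code of your own. Each camera call takes 0.05 s, during which the arm holds its last target. There are 200 camera calls.

## Task

The square culture dish on the bench has to lie upside down, lid underneath, on the light box for its colonies to be counted. It is too wide to take from above, so push it up against the long side of the light box beside it, lever it up there until it stands on its edge, then take it by its two faces and lay it over, lid down, square and wholly on the lit panel, and let go. The plastic is brittle: press lightly, do not shove the light box along the bench, do not let the dish slap down, and leave the other things alone.

Things in the scene. Friction and masses are not known exactly. Their poses are not given: they have to be found in the camera images.
- dish: square culture dish, lid taped on, rigid, brittle (cracks above 15 N), 100 x 100 x 22 mm, 75 to 145 g. Its body with lid, sides vertical, is 8 to 22 mm above the bench on a foot of 82 x 82 x 8 mm: the edge overhangs by 9 mm. Friction 0.6 on the bench, 0.4 on the light box. Origin: centre of the foot's underside; x, y along the sides; z from tray to lid (up at the start, down once turned over)
- light_box: flat LED light box, 300 (x) x 220 (y) x 28 mm (z), vertical sides, flush white panel 270 x 190 mm centred on top. Loose, 2.8 kg: it slides if pushed with more than about 15 N. Origin: centre of its underside, z up. The side facing the dish is the plane y = -110 mm of its frame; the dish lies 10 to 80 mm off that side, turned up to 20 degrees to it
- tip_box: bystander: box of pipette tips with a clear lid, 124 x 86 x 84 mm, loose; origin at the centre of its underside
- timer: bystander: small white digital timer lying flat, 66 x 64 x 18 mm, loose; origin at the centre of its underside
- tube_rack: bystander: orange tube rack, 210 x 65 x 50 mm with tubes up to 69 mm, loose; origin at the centre of its underside
There are look-alikes about, which are no part of the job. What is meant by the dish is not blue, and is the smaller of those in its own colour.

How it is judged:
On the way:
1. the dish stands on its edge on the bench, lid against the side of the light box (angle between dish's own z axis and vertical between 1.35 and 1.8 rad and height (world z) of dish below 0.058 m and y of dish in the frame of light_box between -0.15 and -0.11 m), for 0.2 s.
At the end, for the whole second after the job is handed in: the dish lies flat and upside down (lid down) on the light box, square to it within about 10 degrees, its centre within 38 mm of the panel's centre across the box and 78 mm along it, so that it is wholly on the lit panel, released and at rest; the light box is within 3 mm of where it stood (angle between dish's own z axis and vertical above 3.06 rad and z of dish in the frame of light_box between 0.047 and 0.053 m and y of dish in the frame of light_box between -0.038 and 0.038 m and x of dish in the frame of light_box between -0.078 and 0.078 m and (angle between the x axis of dish and the x axis of light_box, either way round below 0.17 rad or angle between the y axis of dish and the x axis of light_box, either way round below 0.17 rad) and linear speed of dish below 0.01 m/s and distance of light_box from where it was at the start of the episode below 0.003 m); the robot touches nothing.
It fails at once if the light box was shoved more than 3 mm (distance of light_box from where it was at the start of the episode above 0.003 m).
It fails at once if the dish was pressed or knocked against the light box with more than 15 N and cracked (contact force between dish and light_box above 15 N).
It fails at once if the dish slapped down: it was let fall and turned faster than 11 rad/s (angular speed of dish above 11 rad/s).
It fails at once if a bystander was moved (distance of any of tip_box, timer, tube_rack from where it was at the start of the episode above 0.015 m).
It also fails if it takes over 67 s, if anything falls off the work surface, if the arm or the gripper's body presses on something with over 40 N, if the wrist force passes 120 N, or if a joint passes its speed limit or range.

## Working session

There is one attempt and no reset: what is moved stays moved. The work goes in short steps, Python scripts to look and compute and a shell command to move; the robot and the scene stay as the last step left them, time stands still between calls to the robot, and variables do not carry over. Pictures are saved under pics/ and viewed, at most 10 in all, crops included, and the job is handed in when it is done.

```bash
mkdir -p pics; cat > h.py <<'E'
import numpy as np, cv2
from scipy.spatial.transform import Rotation as R
from plant import manip
def rot(q): return R.from_quat([q[1],q[2],q[3],q[0]]).as_matrix()
def cloud(name):
    s=manip.state(); f=manip.grab_frame(name); z=f['z_map']; h,w=z.shape
    u,v=np.meshgrid(np.arange(w),np.arange(h))
    P=np.stack([(u-f['cx'])/f['fx']*z,-(v-f['cy'])/f['fy']*z,-z],-1)
    if 'T_tool_cam' in f:
        T=np.array(f['T_tool_cam']); P=P@T[:3,:3].T+T[:3,3]
        P=P@rot(s['tool_rot']).T+np.array(s['tool_pos'])
    else: P=P@rot(f['attitude']).T+np.array(f['xyz'])
    P[z==0]=np.nan
    return f,P
E
python3 - <<'E'
from h import *
print(manip.state())
for n in('scene','side'):
    f,P=cloud(n); cv2.imwrite(f'pics/{n}0.png',f['img']); np.save(n+'0.npy',P)
    print(n,{k:v for k,v in f.items() if k not in('img','z_map')})
a=[cv2.imread(f'pics/{n}0.png') for n in('scene','side')]
E
```

```text
{'time': 0.0, 'joint_pos': array([-1.43297851e+00,  5.33767069e-02,  1.61430519e+00, -9.93962969e-07,
        1.47603541e+00, -1.18991984e-01]), 'joint_vel': array([ 0.00096904, -0.00011934,  0.00031188, -0.00156085,  0.00168634,
       -0.00101008]), 'joint_efforts': array([ 1.43653018e-03, -3.93682086e+01, -3.70172024e+01,  1.14224904e-04,
        7.07826490e-03,  1.75081760e-05]), 'tool_pos': array([ 0.15866439, -0.6038656 ,  0.23004405]), 'tool_rot': array([-1.06227412e-03,  9.91766846e-01,  1.28052311e-01, -1.04941143e-05]), 'contact_force': array([-0.08439596,  0.01086679, -0.4639923 ]), 'ft_torque': array([-0.00983004, -0.01639214,  0.05859398]), 'grasp_force': 0.0, 'gripper_width': 0.9978489912056723}
scene {'fx': 484.4178346010749, 'fy': 484.4178346010749, 'cx': 281.648400971884, 'cy': 208.6754143027546, 'xyz': array([ 1.26709635, -0.45206772,  1.0493054 ]), 'attitude': array([0.82162489, 0.30825502, 0.16142401, 0.45150158])}
side {'fx': 434.6834215385467, 'fy': 434.6834215385467, 'cx': 274.7639569976492, 'cy': 213.07370413507513, 'xyz': array([ 0.38987346, -0.91103552,  1.03914619]), 'attitude': array([ 0.92301494,  0.37459677, -0.02837469, -0.0831598 ])}
```

View pics/scene0.png

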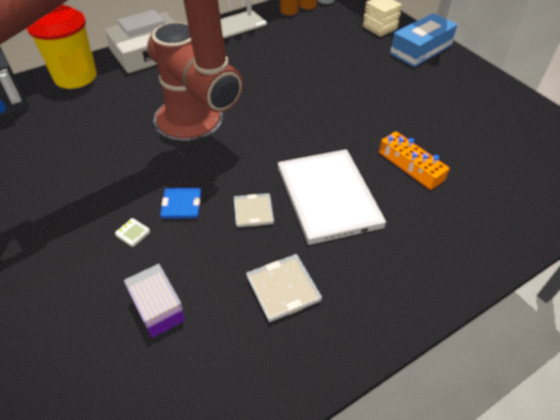

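View pics/side0.png

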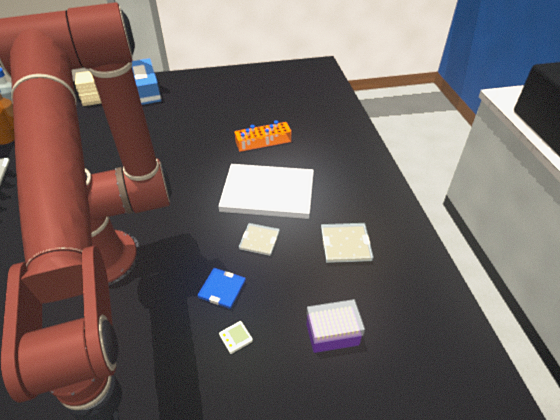

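Candidates in the scene picture are the beige small dish (253,210), the beige large dish (284,287) and the blue dish (181,203). The description fits the small beige one: side view (260,239), next to the light box at (267,190). Next I'll take a close crop and fit poses.

```bash
python3 - <<'E'
from h import *
im=cv2.imread('pics/scene0.png'); cv2.imwrite('pics/crop.png',cv2.resize(im[140:330,210:400],None,fx=3,fy=3))
for n in('scene','side'):
    im=cv2.imread(f'pics/{n}0.png'); P=np.load(n+'0.npy'); g=im.astype(int); hsv=cv2.cvtColor(im,cv2.COLOR_BGR2HSV)
    m=((hsv[...,2]>70)&(P[...,2]>0.008)&(P[...,2]<0.1)&(P[...,0]>0.1)&(P[...,0]<1.0)&(abs(P[...,1])<0.8)).astype(np.uint8)
    k,L,st,c=cv2.connectedComponentsWithStats(m)
    for i in range(1,k):
        if st[i,4]<150: continue
        Q=P[L==i]; zt=np.percentile(Q[:,2],80); Q=Q[abs(Q[:,2]-zt)<.006] 
        r=cv2.minAreaRect((Q[:,:2]*1000).astype(np.float32)); print(n,c[i].round(),'zt',zt.round(3),'rect',np.round(r[0],1),np.round(r[1],1),round(r[2],1))
E
```

```text
scene [415. 156.] zt 0.053 rect [578.3 481.6] [214.   72.9] 6.1
scene [329. 196.] zt 0.029 rect [547.1 186.3] [222.7 305.8] 73.3
scene [180. 203.] zt 0.023 rect [ 354.2 -190.6] [102.2 106.6] 59.7
scene [253. 210.] zt 0.023 rect [485.5 -30.3] [ 99.9 107.4] 64.6
scene [132. 232.] zt 0.018 rect [ 376.2 -345.5] [70.1 64.1] 21.4
scene [283. 287.] zt 0.031 rect [743.3 -96.1] [138.5 142.1] 82.6
scene [155. 299.] zt 0.084 rect [ 625.6 -378.6] [ 86.3 128.5] 89.2
side [261. 133.] zt 0.051 rect [576.5 480. ] [208.2  70.2] 6.0
side [267. 191.] zt 0.027 rect [547.6 186.1] [228.2 300.5] 73.2
side [259. 239.] zt 0.021 rect [484.8 -32.5] [108.4 102.1] 64.7
side [346. 243.] zt 0.029 rect [743.3 -98.1] [143.9 138.8] 81.6
side [221. 288.] zt 0.021 rect [ 353.8 -192. ] [103.3 101.6] 58.7
side [334. 325.] zt 0.083 rect [ 625.5 -379.5] [ 89.7 125. ] 89.5
side [235. 337.] zt 0.016 rect [ 375.2 -346.5] [66.1 65.3] 22.4
```

View pics/crop.png

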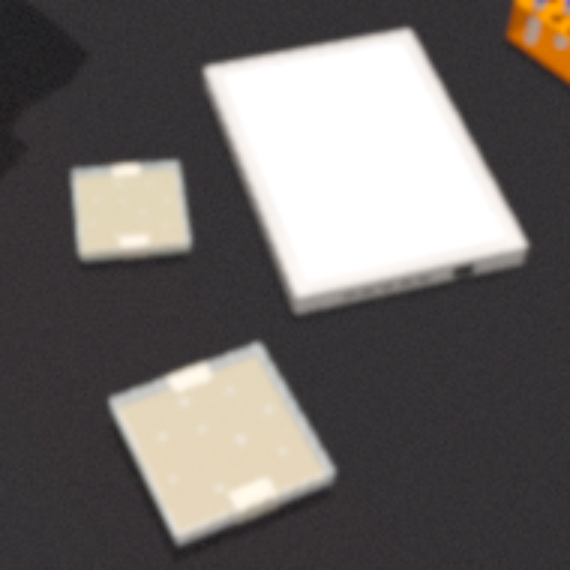

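The crop confirms the choice: the small beige dish, turned about 8.6° to the box, with a gap of about 55 mm. The larger beige dish stands alone below it. Before moving I'll check the finger shape with the wrist camera and work out the pre-push pose.

```bash
cat >> h.py <<'E'
A=np.deg2rad(-16.8); EX=np.array([np.cos(A),np.sin(A),0]); EY=np.array([-np.sin(A),np.cos(A),0]); BC=np.array([.5473,.1862,0])
def w2b(p): p=np.asarray(p)-BC; return np.stack([p@EX,p@EY,p@[0,0,1.]],-1)
def b2w(p): return BC+p[0]*EX+p[1]*EY+np.array([0,0,p[2]])
def target(pb, zdir, ydir):
    "tool goal in box frame: TCP pb, tool z and y axes given in box frame -> row numbers"
    B=np.stack([EX,EY,[0,0,1]],1); z=B@np.array(zdir,float); z/=np.linalg.norm(z); y=B@np.array(ydir,float); y-=z*(y@z); y/=np.linalg.norm(y)
    G=np.stack([np.cross(y,z),y,z],1); s=manip.state(); C=rot(s['tool_rot'])
    d=C.T@(b2w(pb)-s['tool_pos']); rv=R.from_matrix(C.T@G).as_rotvec()
    print('row',np.round(d/.1,3),np.round(rv/np.pi,4),'deg',np.round(np.rad2deg(np.linalg.norm(rv)),1))
def show():
    s=manip.state(); C=rot(s['tool_rot']); B=np.stack([EX,EY,[0,0,1]],1)
    print('t',round(s['time'],2),'tcp_b mm',(w2b(s['tool_pos'])*1000).round(1),'F_b',(B.T@s['contact_force']).round(2),'M',(B.T@s['ft_torque']).round(2),'w',round(s['gripper_width'],3),'g',round(s['grasp_force'],1))
    print('  x',(B.T@C[:,0]).round(3),'y',(B.T@C[:,1]).round(3),'z',(B.T@C[:,2]).round(3),'j',s['joint_pos'].round(2))
E
python3 - <<'E'
from h import *
show()
f,P=cloud('wrist'); cv2.imwrite('pics/wrist0.png',f['img']); print(np.round(f['T_tool_cam'],3))
s=manip.state(); Q=(P-s['tool_pos'])@rot(s['tool_rot'])
z=f['z_map']; print(np.nanmin(np.where(z>0,z,np.nan)))
m=(Q[...,2]<0.03)&(Q[...,2]>-.1)
for zz in range(-90,31,10):
    k=m&(abs(Q[...,2]*1000-zz)<5)
    if k.sum()>5: print(zz,k.sum(),[(np.percentile(Q[k][:,i],q)*1000).round(0) for i in(0,1) for q in(2,98)], 'near y>0:',np.round(np.percentile(Q[k&(Q[...,1]>0)][:,1]*1000,[2,98])) if (k&(Q[...,1]>0)).any() else 0)
target([0.003,-.32,.2],[0,0,-1],[1,0,0]); target([0.003,-.32,.2],[0,0,-1],[-1,0,0])
E
```

```text
t 0.1 tcp_b mm [-143.7 -868.7  230.2] F_b [-0.48 -0.46  0.18] M [ 0.02 -0.01  0.04] w 1.007 g 0.0
  x [0.852 0.523 0.   ] y [ 0.523 -0.852 -0.002] z [-0.001  0.002 -1.   ] j [-1.43  0.05  1.61 -0.    1.48 -0.12]
[[ 0.001  0.964  0.268  0.069]
 [ 1.    -0.001 -0.001 -0.   ]
 [-0.     0.268 -0.964 -0.143]
 [ 0.     0.     0.     1.   ]]
0.050002754
-90 12796 [np.float64(2.0), np.float64(20.0), np.float64(-63.0), np.float64(61.0)] near y>0: [ 1. 63.]
-80 12925 [np.float64(-8.0), np.float64(18.0), np.float64(-70.0), np.float64(68.0)] near y>0: [ 1. 70.]
-70 11148 [np.float64(-10.0), np.float64(18.0), np.float64(-71.0), np.float64(71.0)] near y>0: [ 9. 72.]
-60 3572 [np.float64(-7.0), np.float64(15.0), np.float64(-69.0), np.float64(69.0)] near y>0: [40. 72.]
-50 1175 [np.float64(2.0), np.float64(13.0), np.float64(-50.0), np.float64(50.0)] near y>0: [42. 52.]
-40 1522 [np.float64(-8.0), np.float64(12.0), np.float64(-55.0), np.float64(55.0)] near y>0: [42. 55.]
-30 1302 [np.float64(-9.0), np.float64(12.0), np.float64(-55.0), np.float64(55.0)] near y>0: [42. 56.]
-20 904 [np.float64(-9.0), np.float64(12.0), np.float64(-54.0), np.float64(53.0)] near y>0: [42. 54.]
-10 63 [np.float64(-8.0), np.float64(10.0), np.float64(-43.0), np.float64(43.0)] near y>0: [42. 43.]
row [ 4.119 -3.911  0.31 ] [-4.000e-04 -3.000e-04 -3.249e-01] deg 58.5
row [ 4.119 -3.911  0.31 ] [-4.000e-04  5.000e-04  6.751e-01] deg 121.5
```

View pics/wrist0.png

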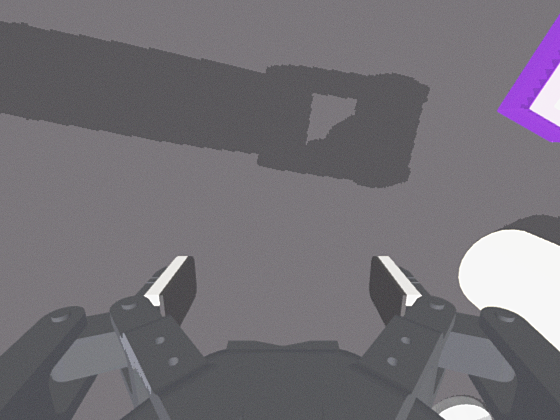

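```bash
python3 -m jog '[0.5,-0.48,0.04,0,0,0, 1,-0.98,0.0,0,0,0, 1,-0.98,0,0,0,0, 1,-0.98,0,0,0,0]' >/dev/null
python3 -m jog '[0.5,-0.48,0.04,0,0,0, 1,-0.98,0.0,0,0,0, 1,-0.98,0,0,0,0, 1,-0.98,0,0,0,0]' >/dev/null
python3 -m jog '[0.5,-0.48,0.04,0,0,0, 1,-0.98,0.0,0,0,0, 1,-0.98,0,0,0,0, 1,-0.98,0,0,0,0]' >/dev/null
python3 -m jog '[0.5,-0.48,0.04,0,0,0, 1,-0.98,0.0,0,0,0, 1,-0.98,0,0,0,0, 1,-0.98,0,0,0,0]' >/dev/null
python3 -m jog '[0.119,0.01,0,0,0,-0.1, 0.119,0.01,0,0,0,-0.2, 0.119,0.01,0,0,0,-0.325, 0.119,0.01,0,0,0,-0.325, 0.119,0.01,0,0,0,-0.325, 0.119,0.01,0,0,0,-0.325, 0.119,0.01,0,0,0,-0.325, 0.119,0.01,0,0,0,-0.325]'
python3 - <<'E'
from h import *
show()
f,P=cloud('wrist'); s=manip.state(); cv2.imwrite('pics/wrist1.png',f['img'])
W=P.copy(); Q=(P-s['tool_pos'])@rot(s['tool_rot'])*1000
for zz in range(-44,4,3):
    k=(abs(Q[...,2]-zz)<1.5)&(Q[...,1]>0)&(Q[...,1]<80)&(P[...,2]>0.1)
    if k.any(): print(zz,k.sum(),'y',Q[k][:,1].min().round(1),Q[k][:,1].max().round(1),'x',Q[k][:,0].min().round(1),Q[k][:,0].max().round(1))
b=w2b(W)*1000; hsv=cv2.cvtColor(f['img'],cv2.COLOR_BGR2HSV)
m=((b[...,2]>12)&(b[...,2]<40)).astype(np.uint8); k,L,st,c=cv2.connectedComponentsWithStats(m)
for i in range(1,k):
    if st[i,4]>400:
        q=b[L==i]; zt=np.percentile(q[:,2],70); q=q[abs(q[:,2]-zt)<4]; r=cv2.minAreaRect(q[:,:2].astype(np.float32)); print(c[i].round(),st[i,4],zt.round(1),np.round(r[0],1),np.round(r[1],1),round(r[2],2))
E
```

```text
time: 3.15
tool_pos: [0.4575, -0.123, 0.2312]
tool_rot: [0.0, 0.804, 0.595, -0.0]
contact_force: [-0.6, 0.4, 0.8]
gripper_width: 0.998
grasp_force: 0.0
t 3.15 tcp_b mm [   3.4 -322.   231.2] F_b [-0.64  0.19  0.78] M [-0.02  0.02  0.04] w 0.998 g 0.0
  x [ 0.003  1.    -0.   ] y [ 1.    -0.003 -0.   ] z [-0. -0. -1.] j [-0.42 -0.32  1.95 -0.    1.51 -0.12]
-44 204 y 42.7 57.1 x -5.4 12.0
-41 228 y 42.9 57.4 x -9.1 12.1
-38 235 y 43.0 57.3 x -10.4 12.2
-35 223 y 43.0 56.9 x -10.7 12.3
-32 207 y 42.9 57.2 x -9.8 12.1
-29 181 y 43.0 57.0 x -10.8 12.2
-26 181 y 42.9 57.0 x -11.3 12.3
-23 163 y 42.9 56.1 x -10.4 12.0
-20 141 y 43.0 55.9 x -10.0 12.1
-17 97 y 43.0 50.3 x -10.2 11.7
-14 48 y 43.2 43.9 x -8.3 10.3
[507.  89.] 13796 30.8 [ 257. -214.] [111.4 137.9] 9.59
[283.  99.] 8282 22.8 [   4.6 -223.1] [100.1 101.3] 81.5
[226. 253.] 5196 22.8 [ -74.1 -414.7] [102.  100.1] 75.61
[469. 295.] 674 31.7 [ 257.2 -467.6] [60.6  3. ] 16.22
[275. 334.] 830 17.2 [ -10.7 -550.6] [62.5 53.9] 38.98
```

```bash
python3 -m jog '[0,0,0.5,0,0,0, 0,0,1,0,0,0, 0,0,1,0,0,0, 0,0,1,0,0,0]' >/dev/null
python3 -m jog '[0,0,0.5,0,0,0, 0,0,1,0,0,0, 0,0,1,0,0,0, 0,0,1,0,0,0]' >/dev/null
python3 -m jog '[0,0,0.15,0,0,0, 0,0,0.25,0,0,0, 0,0,0.33,0,0,0, 0,0,0.34,0,0,0, 0,0,0.34,0,0,0]' | tail -6
python3 -c "
from h import *; show()"
python3 -m jog '[0.15,0,0,0,0,0, 0.25,0,0,0,0,0, 0.35,0,0,0,0,0, 0.43,0,0,0,0,0, 0.5,0,0,0,0,0, 0.57,0,0,0,0,0, 0.64,0,0,0,0,0, 0.7,0,0,0,0,0]' | tail -4
python3 -m jog '[0.05,0,0,0,0,0, 0.1,0,0,0,0,0, 0.14,0,0,0,0,0, 0.18,0,0,0,0,0, 0.21,0,0,0,0,0, 0.24,0,0,0,0,0, 0.24,0,0,0,0,0]' | tail -4
python3 - <<'E'
from h import *
show()
for n in('side','scene'):
    f,P=cloud(n); b=w2b(P)*1000
    hsv=cv2.cvtColor(f['img'],cv2.COLOR_BGR2HSV)
    for nm,k in(('dish',(abs(b[...,2]-22)<5)&(abs(b[...,0])<70)&(b[...,1]>-230)&(b[...,1]<-115)),('box',(abs(b[...,2]-28)<5)&(abs(b[...,0])<180)&(b[...,1]>-118)&(b[...,1]<130)&(hsv[...,2]>120))):
        r=cv2.minAreaRect(b[k][:,:2].astype(np.float32)); print(n,nm,np.round(r[0],1),np.round(r[1],1),round(r[2],2), 'median z',np.median(b[k][:,2]).round(1),'y pct',np.percentile(b[k][:,1],[1,99]).round(1))
E
```

```text
time: 4.82
tool_pos: [0.4578, -0.1217, -0.0028]
tool_rot: [-0.0, 0.803, 0.596, -0.0]
contact_force: [-0.2, -0.4, 0.0]
gripper_width: 0.996
grasp_force: 0.0
t 4.83 tcp_b mm [   3.3 -320.6   -2.8] F_b [-0.1  -0.43  0.04] M [-0.06 -0.01  0.01] w 0.996 g 0.0
  x [-0.  1.  0.] y [ 1.  0. -0.] z [-0.  0. -1.] j [-0.42 -0.03  2.12  0.    1.05 -0.12]
tool_rot: [-0.0, 0.803, 0.596, -0.0]
contact_force: [0.4, -0.5, -0.7]
gripper_width: 0.997
grasp_force: 0.3
tool_rot: [-0.0, 0.803, 0.596, 0.0]
contact_force: [-0.2, 0.4, 0.1]
gripper_width: 1.003
grasp_force: 0.0
t 6.7 tcp_b mm [   3.4 -226.4   -2.7] F_b [-0.29  0.28  0.06] M [-0.02 -0.02  0.03] w 1.003 g 0.0
  x [-0.  1.  0.] y [1. 0. 0.] z [ 0.  0. -1.] j [-0.22 -0.    2.09  0.    1.05  0.07]
side dish [   8.5 -178.6] [100.9  85.2] 81.18 median z 20.0 y pct [-228.9 -135.3]
side box [ 1. -2.] [226.1 300. ] 89.65 median z 25.8 y pct [-111.2  106.2]
scene dish [  13.9 -169.6] [ 87. 120.] 72.03 median z 21.4 y pct [-214.4 -121.8]
scene box [0.1 0.5] [306.4 222.7] 0.12 median z 27.5 y pct [-108.6  108.4]
```

```bash
cat >> h.py <<'E'
def wristdish(lo=-235):
    f,P=cloud('wrist'); b=w2b(P)*1000
    k=(abs(b[...,2]-22)<3)&(abs(b[...,0])<75)&(b[...,1]>lo)&(b[...,1]<-112)
    r=cv2.minAreaRect(b[k][:,:2].astype(np.float32)); print('dish',k.sum(),np.round(r[0],1),np.round(r[1],1),round(r[2],2),'y',np.percentile(b[k][:,1],[1,99]).round(1))
    k=(abs(b[...,2]-28)<2.5)&(abs(b[...,0])<130)&(b[...,1]>-118)
    for x in(-60,-30,0,30,60):
        q=b[k&(abs(b[...,0]-x)<8)]; print('box edge at x',x,np.percentile(q[:,1],0.5).round(1) if len(q) else None,end='; ')
    return f,P
E
python3 - <<'E'
from h import *
f,P=wristdish(); cv2.imwrite('pics/w2.png',f['img'])
E
```

```text
dish 63343 [   9.3 -184.7] [120.4 114.4] 76.41 y [-227.4 -119.2]
box edge at x -60 None; box edge at x -30 None; box edge at x 0 None; box edge at x 30 None; box edge at x 60 None;
```

View pics/w2.png

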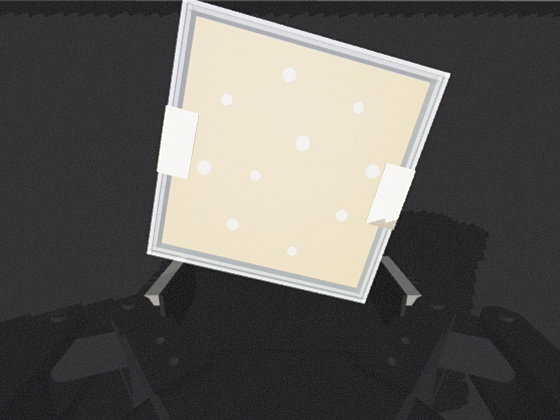

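The dish's right rear corner (365,300) slipped inside the right finger, so it has turned further. I'll back off, narrow the fingers to 50 mm, raise a little and push again.

```bash
python3 -m jog '[-0.2,0,0,0,0,0, -0.4,0,-0.1,0,0,0, -0.4,0,-0.1,0,0,0, -0.4,0,-0.1,0,0,0, -0.4,0,-0.1,0,0,0]' 50
cat >> h.py <<'E'
def dishpose(show_=True):
    f,P=cloud('wrist'); b=w2b(P)*1000; hsv=cv2.cvtColor(f['img'],cv2.COLOR_BGR2HSV)
    k=((abs(b[...,2]-22)<4)&(hsv[...,2]>60)).astype(np.uint8)&((hsv[...,1]>20)|(hsv[...,2]>130)).astype(np.uint8)
    n,L,st,c=cv2.connectedComponentsWithStats(k); i=1+np.argmax(st[1:,4]); q=b[L==i]
    r=cv2.minAreaRect(q[:,:2].astype(np.float32)); print('dish',st[i,4],np.round(r[0],1),np.round(r[1],1),round(r[2],2)); return f,P
def tipgeom():
    f,P=cloud('wrist'); s=manip.state(); Q=(P-s['tool_pos'])@rot(s['tool_rot'])*1000
    for zz in range(-30,6,3):
        k=(abs(Q[...,2]-zz)<1.5)&(Q[...,1]>0)&(Q[...,1]<80)&(abs(Q[...,0])<13)&(f['z_map']<0.16)
        if k.any(): print(zz,k.sum(),'y',Q[k][:,1].min().round(1),Q[k][:,1].max().round(1),'x',Q[k][:,0].min().round(1),Q[k][:,0].max().round(1))
E
python3 - <<'E'
from h import *
show(); dishpose(); tipgeom()
E
```

```text
time: 7.48
tool_pos: [0.4733, -0.0694, 0.0069]
tool_rot: [-0.0, 0.803, 0.597, -0.0]
contact_force: [-0.2, 0.2, -0.2]
gripper_width: 0.585
grasp_force: 0.0
t 7.47 tcp_b mm [   3.  -266.1    6.9] F_b [-0.24  0.18 -0.17] M [-0.01 -0.    0.03] w 0.585 g 0.0
  x [-0.001  1.     0.   ] y [ 1.     0.001 -0.001] z [-0.001  0.    -1.   ] j [-0.3  -0.04  2.11  0.    1.07 -0.01]
dish 47818 [   2.6 -179.1] [ 90.4 102.1] 73.27
-30 149 y 25.4 39.7 x -9.5 12.8
-27 149 y 25.5 39.1 x -10.3 12.5
-24 134 y 25.4 39.2 x -10.3 12.4
-21 132 y 25.5 39.3 x -10.3 12.6
-18 117 y 25.5 39.0 x -9.8 12.4
-15 109 y 25.4 39.3 x -10.2 12.5
-12 103 y 25.5 38.7 x -10.4 12.5
-9 81 y 25.4 37.1 x -9.7 12.2
-6 35 y 25.5 26.0 x -8.5 11.0
-3 12 y 25.6 25.9 x -7.1 8.0
3 2 y 66.2 76.8 x 6.5 8.9
```

```bash
python3 -m jog '[0.1,0,0.03,0,0,0, 0.16,0,0.03,0,0,0, 0.21,0,0.03,0,0,0, 0.26,0,0.03,0,0,0, 0.31,0,0.03,0,0,0, 0.35,0,0.03,0,0,0, 0.38,0,0.03,0,0,0, 0.40,0,0.03,0,0,0]' | grep -E 'force|pos'
python3 - <<'E'
from h import *
show(); f,P=dishpose(); cv2.imwrite('pics/w3.png',f['img']); wristdish()
E
```

```text
tool_pos: [0.4851, -0.0316, 0.0044]
contact_force: [-0.5, -1.1, -0.5]
grasp_force: 0.3
t 8.57 tcp_b mm [   3.4 -226.5    4.4] F_b [-0.15 -1.2  -0.54] M [-0.07 -0.02  0.02] w 0.585 g 0.3
  x [-0.  1. -0.] y [1. 0. 0.] z [ 0. -0. -1.] j [-0.22 -0.01  2.09 -0.    1.06  0.07]
dish 60016 [  -0.2 -161.9] [101.5 102. ] 85.37
dish 60310 [  -0.9 -173.7] [124.6 102.6] 86.3 y [-212.9 -113.2]
box edge at x -60 None; box edge at x -30 None; box edge at x 0 None; box edge at x 30 None; box edge at x 60 None;
```

View pics/w3.png

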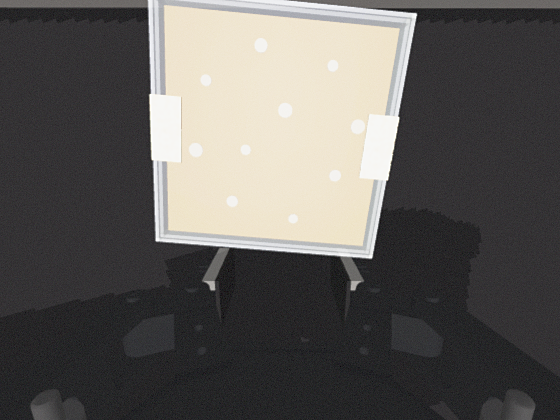

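The dish is about 4.6° off, with its front-left corner (150,0) at the box. I'll ease forward.

```bash
python3 -m jog '[0.015,0,0,0,0,0, 0.03,0,0,0,0,0, 0.03,0,0,0,0,0]' | grep -E 'force'
python3 -m jog '[0.015,0,0,0,0,0, 0.02,0,0,0,0,0, 0.02,0,0,0,0,0]' | grep -E 'force'
python3 - <<'E'
from h import *
show(); dishpose()
E
```

```text
contact_force: [-0.7, -0.3, -0.4]
grasp_force: 0.0
contact_force: [0.3, 0.1, -0.1]
grasp_force: 0.1
t 9.43 tcp_b mm [   3.3 -221.5    4.3] F_b [ 0.22  0.18 -0.08] M [-0.02 -0.02 -0.02] w 0.586 g 0.1
  x [-0.  1.  0.] y [ 1.  0. -0.] z [-0.  0. -1.] j [-0.21 -0.01  2.09  0.    1.06  0.08]
dish 60178 [  -1.8 -158.9] [103.7 102.2] 89.33
```

```bash
python3 -m jog '[-0.2,0,0,0,0,0, -0.6,0,-0.3,0,0,0, -1,0,-0.9,0,0,0, -1,0,-0.9,0,0,0, -1,0,-0.9,0,0,0]' | grep time
python3 - <<'E'
from h import *
show(); c,s=np.cos(np.deg2rad(52)),np.sin(np.deg2rad(52))
target([-.002,-.32,.12],[0,c,-s],[0,s,c]); target([-.002,-.32,.12],[0,c,-s],[0,-s,-c])
E
```

```text
time: 10.1
t 10.1 tcp_b mm [   3.6 -321.8   94.8] F_b [ 0.06 -0.3  -0.32] M [-0.    0.01 -0.01] w 0.585 g 0.0
  x [0.001 1.    0.   ] y [ 1.    -0.001  0.001] z [ 0.001  0.    -1.   ] j [-0.42 -0.19  2.08  0.    1.25 -0.13]
row [ 0.018 -0.056 -0.252] [-0.1649  0.1656 -0.48  ] deg 96.1
row [ 0.018 -0.056 -0.252] [0.1655 0.1649 0.4799] deg 96.1
```

```bash
python3 -m jog '[0,0,-0.25,-0.018,0.018,-0.053, 0,0,-0.25,-0.037,0.037,-0.107, 0,0,-0.25,-0.055,0.055,-0.16, 0,0,-0.25,-0.073,0.073,-0.213, 0,0,-0.25,-0.092,0.092,-0.267, 0,0,-0.25,-0.11,0.11,-0.32, 0,0,-0.25,-0.128,0.128,-0.373, 0,0,-0.25,-0.147,0.147,-0.427]' | grep time
python3 - <<'E'
from h import *
show(); c,s=np.cos(np.deg2rad(52)),np.sin(np.deg2rad(52))
target([-.002,-.32,.12],[0,c,-s],[0,s,c])
E
```

```text
time: 11.1
t 11.1 tcp_b mm [   1.9 -320.2  117.2] F_b [-0.09  0.36  0.68] M [-0.31  0.01  0.01] w 0.588 g 0.0
  x [-0.985  0.162  0.055] y [0.165 0.807 0.567] z [ 0.048  0.568 -0.822] j [-0.75 -0.13  2.08  0.56  1.46 -1.99]
row [ 0.04   0.011 -0.024] [-0.0173  0.0167 -0.0522] deg 10.3
```

```bash
python3 -m jog '[0.04,0.011,-0.024,-0.0173,0.0167,-0.0522, 0.04,0.011,-0.024,-0.0173,0.0167,-0.0522, 0.04,0.011,-0.024,-0.0173,0.0167,-0.0522]' | grep time
python3 - <<'E'
from h import *
show(); c,s=np.cos(np.deg2rad(52)),np.sin(np.deg2rad(52))
target([-.002,-.230,.04],[0,c,-s],[0,s,c]); tipgeom()
E
```

```text
time: 11.48
t 11.47 tcp_b mm [  -1.2 -320.5  121. ] F_b [-0.06 -0.19  0.3 ] M [-0.25  0.07 -0.03] w 0.586 g 0.0
  x [-1.     0.007  0.001] y [0.007 0.79  0.613] z [ 0.003  0.613 -0.79 ] j [-0.76 -0.09  2.06  0.58  1.52 -2.17]
row [0.013 0.219 1.195] [-0.0012  0.0011 -0.0022] deg 0.5
-30 157 y 25.4 39.2 x -11.1 11.6
-27 149 y 25.3 39.4 x -11.0 11.3
-24 136 y 25.4 38.9 x -11.0 11.3
-21 126 y 25.4 39.3 x -11.3 11.5
-18 132 y 25.5 39.2 x -11.4 11.3
-15 105 y 25.5 39.3 x -11.0 11.2
-12 111 y 25.5 39.4 x -11.1 11.3
-9 84 y 25.5 37.7 x -10.7 11.3
-6 50 y 25.5 32.3 x -11.1 10.7
-3 26 y 25.5 25.8 x -9.9 7.5
0 1 y 26.0 26.0 x -7.3 -7.3
```

```bash
python3 -m jog '[0.01,0.1,0.5,0,0,-0.002, 0.013,0.219,0.95,0,0,-0.002, 0.013,0.219,0.95,0,0,-0.002, 0.013,0.219,0.95,0,0,-0.002]' | grep time
python3 - <<'E'
from h import *
show(); c,s=np.cos(np.deg2rad(52)),np.sin(np.deg2rad(52))
target([-.002,-.215,.0185],[0,c,-s],[0,s,c]); target([-.002,-.185,.0185],[0,c,-s],[0,s,c])
E
```

```text
time: 12.02
t 12.03 tcp_b mm [  -1.  -245.8   61. ] F_b [-0.26 -0.17  0.36] M [-0.3   0.06  0.02] w 0.59 g 0.0
  x [-1.     0.001 -0.006] y [-0.003  0.791  0.612] z [ 0.006  0.612 -0.791] j [-0.62 -0.04  2.12  0.64  1.35 -2.14]
row [ 0.013 -0.016  0.525] [-0.0015  0.0018  0.0009] deg 0.5
row [0.014 0.221 0.708] [-0.0015  0.0018  0.0009] deg 0.5
```

```bash
python3 -m jog '[0.005,-0.005,0.25,0,0,0, 0.013,-0.016,0.45,0,0,0, 0.013,-0.016,0.525,0,0,0, 0.013,-0.016,0.525,0,0,0]' | grep time
python3 -c "
from h import *; show()"
python3 -m jog '[0,0.08,0.06,0,0,0, 0,0.13,0.1,0,0,0, 0,0.18,0.138,0,0,0, 0,0.225,0.175,0,0,0, 0,0.225,0.175,0,0,0]' | grep time
python3 - <<'E'
from h import *
show(); f,P=cloud('side'); cv2.imwrite('pics/side4.png',cv2.resize(f['img'][150:300,180:360],None,fx=3,fy=3))
E
```

```text
time: 12.52
t 12.53 tcp_b mm [  -1.7 -215.5   18.5] F_b [0.03 0.34 0.02] M [-0.28  0.04 -0.  ] w 0.585 g 0.0
  x [-1.     0.002 -0.006] y [-0.003  0.791  0.612] z [ 0.006  0.612 -0.791] j [-0.56  0.04  2.14  0.68  1.24 -2.15]
time: 13.15
t 13.15 tcp_b mm [  -2.5 -186.    17.9] F_b [ 0.42 -0.6  -0.45] M [-0.3   0.02  0.03] w 0.588 g 0.0
  x [-1.     0.    -0.005] y [-0.003  0.79   0.613] z [ 0.004  0.613 -0.79 ] j [-0.5   0.03  2.14  0.7   1.21 -2.11]
```

View pics/side4.png

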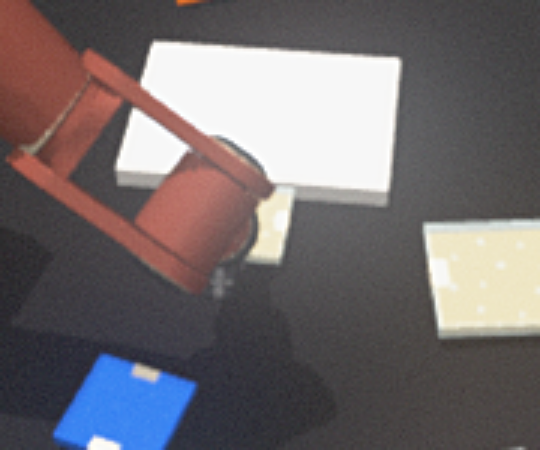

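```bash
python3 -m jog '[0,0.015,-0.02,0,0,0, 0,0.03,-0.04,0,0,0, 0,0.045,-0.06,0,0,0, 0,0.06,-0.078,0,0,0, 0,0.074,-0.095,0,0,0, 0,0.074,-0.095,0,0,0]' | grep time
cat >> h.py <<'E'
def lid(name='wrist',save=None):
    f,P=cloud(name); b=w2b(P)*1000; hsv=cv2.cvtColor(f['img'],cv2.COLOR_BGR2HSV)
    k=(hsv[...,1]>25)&(hsv[...,1]<110)&(hsv[...,0]>8)&(hsv[...,0]<35)&(hsv[...,2]>60)&(abs(b[...,0])<60)&(b[...,1]>-230)&(b[...,1]<60)&(b[...,2]>3)
    q=b[k]; 
    if save: cv2.imwrite(save,f['img'])
    if len(q)<200: print('few',len(q)); return
    for _ in range(4):
        c=q.mean(0); u,s,v=np.linalg.svd((q-c)[::max(1,len(q)//5000)],full_matrices=False); n=v[2]*np.sign(v[2][2] or 1); d=abs((q-c)@n); q=q[d<max(2,2*np.median(d))]
    print(name,'lid n',len(q),'c',c.round(1),'normal',n.round(3),'tilt deg',np.rad2deg(np.arctan2(n[1],n[2])).round(1),'range',q.min(0).round(),q.max(0).round())
E
python3 - <<'E'
from h import *
show(); lid('wrist','pics/w5.png'); lid('scene')
E
```

```text
time: 13.95
t 13.95 tcp_b mm [  -2.2 -186.6   30.1] F_b [ 0.65 -1.62 -0.26] M [-0.55 -0.05 -0.02] w 0.583 g 0.7
  x [-1.     0.001 -0.006] y [-0.003  0.791  0.612] z [ 0.005  0.612 -0.791] j [-0.5   0.01  2.14  0.69  1.23 -2.09]
wrist lid n 13525 c [  -9.8 -174.    28.6] normal [0.    0.109 0.994] tilt deg 6.3 range [ -53. -208.   22.] [  49. -107.   33.]
scene lid n 454 c [   6.1 -158.3   26. ] normal [0.012 0.13  0.991] tilt deg 7.5 range [ -53. -208.   19.] [  50. -114.   34.]
```

```bash
cat >> h.py <<'E'
def lever(th,Y0=-110.5,w=None):
    t=np.deg2rad(th); c,s=np.cos(t),np.sin(t)
    phi=np.deg2rad(52 if th<35 else min(90,52+(th-35)*38/50)); w=3+3*min(1,th/40) if w is None else w
    cor=np.array([Y0-(100*c+14*s), 91*s+8*c if th<41.6 else 100*s])
    yt=np.array([np.sin(phi),np.cos(phi)]); zt=np.array([np.cos(phi),-np.sin(phi)])
    p=cor+w*zt+25.5*yt+3*zt
    return p,phi
def levrows(ths,**k):
    s=manip.state(); C=rot(s['tool_rot']); B=np.stack([EX,EY,[0,0,1]],1); zb=B.T@C[:,2]; ph0=np.arctan2(-zb[2],zb[1]); pb=w2b(s['tool_pos'])*1000
    out=[]
    for th in ths:
        p,phi=lever(th,**k); d=C.T@B@np.array([-2-pb[0],p[0]-pb[1],p[1]-pb[2]])
        out+=[round(d[0]/100,2),round(d[1]/100,3),round(d[2]/100,3),round((phi-ph0)/np.pi,3),0,0]
    print(out)
E
python3 - <<'E'
from h import *
levrows([10,13,16,19,22,25,28,31])
E
```

```text
[np.float64(-0.0), np.float64(0.021), np.float64(-0.036), np.float64(-0.001), 0, 0, np.float64(-0.0), np.float64(0.051), np.float64(-0.068), np.float64(-0.001), 0, 0, np.float64(-0.0), np.float64(0.084), np.float64(-0.098), np.float64(-0.001), 0, 0, np.float64(-0.0), np.float64(0.118), np.float64(-0.125), np.float64(-0.001), 0, 0, np.float64(-0.0), np.float64(0.153), np.float64(-0.15), np.float64(-0.001), 0, 0, np.float64(-0.0), np.float64(0.19), np.float64(-0.172), np.float64(-0.001), 0, 0, np.float64(-0.0), np.float64(0.228), np.float64(-0.192), np.float64(-0.001), 0, 0, np.float64(-0.0), np.float64(0.268), np.float64(-0.209), np.float64(-0.001), 0, 0]
```

```bash
python3 -m jog '[0,0.021,-0.036,0,0,0, 0,0.051,-0.068,0,0,0, 0,0.084,-0.098,0,0,0, 0,0.118,-0.125,0,0,0, 0,0.153,-0.15,0,0,0, 0,0.19,-0.172,0,0,0, 0,0.228,-0.192,0,0,0, 0,0.268,-0.209,0,0,0]' | grep time
python3 - <<'E'
from h import *
show(); lid('wrist'); lid('scene'); levrows([35,39,43,47,51,55])
E
```

```text
time: 15.05
t 15.05 tcp_b mm [  -2.6 -177.8   63.2] F_b [-0.08 -1.87 -0.12] M [-0.4   0.01  0.  ] w 0.586 g 0.4
  x [-1.     0.001 -0.005] y [-0.002  0.79   0.613] z [ 0.005  0.613 -0.79 ] j [-0.48 -0.06  2.14  0.68  1.28 -2.03]
wrist lid n 6783 c [ -11.1 -169.5   50.9] normal [0.    0.495 0.869] tilt deg 29.7 range [ -53. -196.   18.] [  48. -108.   66.]
scene lid n 430 c [   3.9 -157.9   42.6] normal [0.002 0.514 0.858] tilt deg 30.9 range [ -44. -198.   18.] [  49. -119.   68.]
[np.float64(-0.0), np.float64(0.048), np.float64(-0.017), np.float64(-0.001), 0, 0, np.float64(-0.0), np.float64(0.099), np.float64(-0.017), np.float64(0.016), 0, 0, np.float64(-0.0), np.float64(0.152), np.float64(-0.017), np.float64(0.033), 0, 0, np.float64(-0.0), np.float64(0.209), np.float64(-0.017), np.float64(0.05), 0, 0, np.float64(-0.0), np.float64(0.267), np.float64(-0.012), np.float64(0.066), 0, 0, np.float64(-0.0), np.float64(0.324), np.float64(-0.003), np.float64(0.083), 0, 0]
```

Lifting to 30° followed the plan and the force is about 2 N. I'll continue.

```bash
python3 -m jog '[0,0.048,-0.017,0,0,0, 0,0.099,-0.017,0.016,0,0, 0,0.152,-0.017,0.033,0,0, 0,0.209,-0.017,0.05,0,0, 0,0.267,-0.012,0.066,0,0, 0,0.324,-0.003,0.083,0,0]' | grep time
python3 - <<'E'
from h import *
show(); lid('wrist'); lid('scene'); levrows([59,63,67,71,75,79,82,84])
E
```

```text
time: 15.9
t 15.9 tcp_b mm [  -2.7 -152.3   83.3] F_b [-0.88 -0.51 -0.78] M [-0.29 -0.04  0.02] w 0.584 g 0.2
  x [-1.     0.001 -0.005] y [-0.001  0.922  0.387] z [ 0.006  0.387 -0.922] j [-0.29 -0.15  2.1   0.43  1.21 -1.72]
wrist lid n 4041 c [ -13.  -152.    69.4] normal [0.    0.795 0.606] tilt deg 52.7 range [ -53. -169.   38.] [  48. -129.   90.]
scene lid n 251 c [  15.6 -181.3  213.4] normal [0.085 0.973 0.213] tilt deg 77.7 range [ -55. -227.   34.] [  51. -134.  403.]
[np.float64(-0.0), np.float64(0.049), np.float64(0.001), np.float64(0.017), 0, 0, np.float64(-0.0), np.float64(0.108), np.float64(0.005), np.float64(0.034), 0, 0, np.float64(-0.0), np.float64(0.167), np.float64(0.013), np.float64(0.051), 0, 0, np.float64(-0.0), np.float64(0.226), np.float64(0.027), np.float64(0.068), 0, 0, np.float64(-0.0), np.float64(0.285), np.float64(0.045), np.float64(0.085), 0, 0, np.float64(-0.0), np.float64(0.344), np.float64(0.067), np.float64(0.102), 0, 0, np.float64(-0.0), np.float64(0.387), np.float64(0.087), np.float64(0.114), 0, 0, np.float64(-0.0), np.float64(0.415), np.float64(0.102), np.float64(0.123), 0, 0]
```

```bash
python3 -m jog '[0,0.049,0.001,0.017,0,0, 0,0.108,0.005,0.034,0,0, 0,0.167,0.013,0.051,0,0, 0,0.226,0.027,0.068,0,0, 0,0.285,0.045,0.085,0,0, 0,0.344,0.067,0.102,0,0, 0,0.387,0.087,0.114,0,0, 0,0.415,0.102,0.123,0,0]' | grep time
python3 - <<'E'
from h import *
show(); lid('wrist','pics/w6.png'); lid('scene','pics/sc6.png'); levrows([86,88])
E
```

```text
time: 17.0
t 17.0 tcp_b mm [  -2.9 -110.4   89.2] F_b [-1.06  0.31  0.59] M [ 0.05  0.02 -0.06] w 0.585 g 0.0
  x [-1.     0.001 -0.004] y [0.001 1.    0.011] z [ 0.004  0.011 -1.   ] j [ 0.01 -0.07  1.99  0.01  1.22 -1.27]
wrist lid n 2412 c [ -16.2 -118.6   82.2] normal [0.001 0.986 0.167] tilt deg 80.4 range [ -53. -124.   40.] [  48. -112.  103.]
scene lid n 142 c [  32.1 -127.7  222.5] normal [0.997 0.011 0.071] tilt deg 8.9 range [  15. -172.   11.] [ 48. -89. 406.]
[np.float64(-0.01), np.float64(0.042), np.float64(-0.014), np.float64(0.004), 0, 0, np.float64(-0.01), np.float64(0.076), np.float64(-0.015), np.float64(0.004), 0, 0]
```

View pics/w6.png

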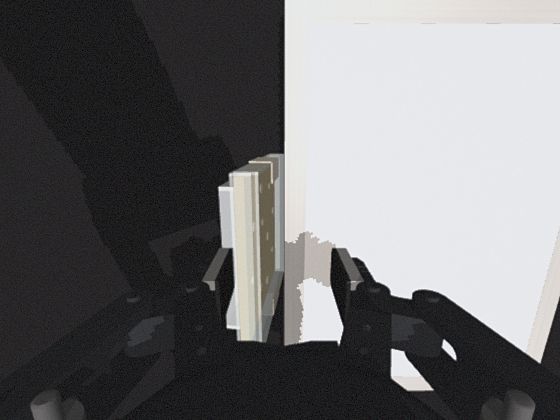

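```bash
python3 -m jog '[0,0.02,0,0,0,0, 0,0.042,0,0.004,0,0, 0,0.06,0,0.004,0,0, 0,0.076,0,0.004,0,0, 0,0.076,0,0.004,0,0, 0,0.076,0,0.004,0,0]' | grep -A3 time
python3 - <<'E'
from h import *
show(); lid('wrist','pics/w7.png')
E
```

```text
time: 17.85
tool_pos: [0.5151, 0.0884, 0.0898]
tool_rot: [0.003, 0.147, 0.989, -0.001]
contact_force: [0.1, 0.3, 0.2]
t 17.85 tcp_b mm [  -2.6 -102.9   89.8] F_b [0.04 0.28 0.23] M [ 0.   -0.04 -0.02] w 0.584 g 0.0
  x [-1.     0.001 -0.005] y [ 0.001  1.    -0.001] z [ 0.005 -0.001 -1.   ] j [ 0.03 -0.06  1.97 -0.    1.22 -1.25]
wrist lid n 1066 c [ -18.1 -115.3   91.7] normal [0.018 0.993 0.118] tilt deg 83.2 range [ -53. -122.   39.] [  47. -108.  102.]
```

```bash
python3 -m jog '[0,0.015,0,0,0,0, 0,0.03,0,0,0,0, 0,0.035,0,0,0,0, 0,0.035,0,0,0,0]' | grep -A3 time
python3 - <<'E'
from h import *
show(); f,P=cloud('wrist'); cv2.imwrite('pics/w8.png',f['img'])
b=w2b(P)*1000
# dish top edge points and lid/box
k=(b[...,2]>85)&(b[...,2]<108)&(abs(b[...,0]-20)<25)&(f['z_map']>.1)
q=b[k]; print(len(q)); 
if len(q): print('top edge z',np.percentile(q[:,2],[50,95]).round(1),'y',np.percentile(q[:,1],[2,50,98]).round(1))
lid('wrist')
E
```

```text
time: 18.4
tool_pos: [0.5162, 0.0919, 0.0898]
tool_rot: [0.003, 0.147, 0.989, -0.001]
contact_force: [0.3, -0.8, -0.8]
t 18.4 tcp_b mm [ -2.6 -99.3  89.8] F_b [ 0.51 -0.73 -0.81] M [-0.04  0.03 -0.03] w 0.583 g 0.0
  x [-1.     0.001 -0.006] y [ 0.001  1.    -0.001] z [ 0.006 -0.001 -1.   ] j [ 0.04 -0.06  1.97 -0.    1.22 -1.24]
2895
top edge z [100.1 101.6] y [-127.8 -115.2  -73.4]
wrist lid n 1076 c [ -17.7 -113.9   91.7] normal [0.018 0.995 0.097] tilt deg 84.4 range [ -53. -120.   39.] [  48. -107.  103.]
```

View pics/w8.png

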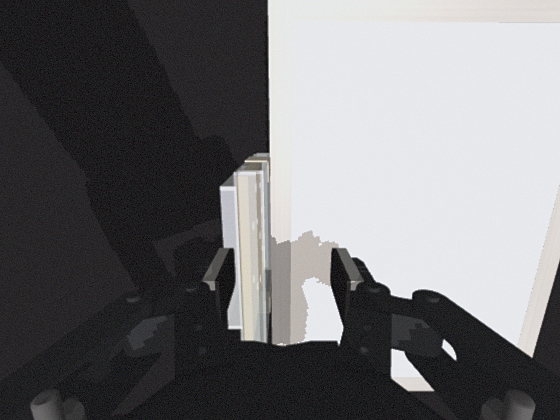

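```bash
python3 -m jog '[0,-0.02,0,0,0,0, 0,-0.04,-0.05,0,0,0, 0,-0.04,-0.2,0,0,0, 0,-0.12,-0.2,0,0,0, 0,-0.217,-0.2,0,0,0, 0,-0.217,-0.2,0,0,0]' | grep time
python3 - <<'E'
from h import *
show(); f,P=cloud('wrist'); cv2.imwrite('pics/w9.png',f['img'])
b=w2b(P)*1000
for x in(-40,-20,0,20,35):
    k=(b[...,2]>93)&(b[...,2]<108)&(abs(b[...,0]-x)<6)&(abs(b[...,1]+120)<25)&(f['z_map']>.09)
    q=b[k]; print(x,len(q),np.percentile(q[:,1],[2,50,98]).round(1) if len(q) else '',q[:,2].max().round(1) if len(q) else '')
    k=(b[...,2]>70)&(b[...,2]<90)&(abs(b[...,0]-x)<6)&(b[...,1]<-115)&(b[...,1]>-145); q=b[k]; print('  lower',len(q),np.percentile(q[:,1],[2,50,98]).round(1) if len(q)>3 else '')
k=(b[...,2]>60)&(b[...,2]<108)&(abs(b[...,1]+120)<25)&(f['z_map']>.09); print('x',np.percentile(b[k][:,0],[1,99]))
E
```

```text
time: 19.25
t 19.25 tcp_b mm [  -3.  -121.9  109.4] F_b [-1.39 -0.8   0.29] M [ 0.02  0.04 -0.04] w 0.586 g 0.0
  x [-1.     0.002 -0.005] y [ 0.002  1.    -0.001] z [ 0.005 -0.001 -1.   ] j [-0.01 -0.11  1.98 -0.    1.26 -1.28]
-40 579 [-121.3 -114.5 -108. ] 102.1
  lower 80 [-129.3 -125.4 -121.9]
-20 533 [-121.3 -114.7 -107.7] 102.0
  lower 2 
0 488 [-121.3 -114.5 -107.8] 101.7
  lower 3 
20 435 [-121.4 -114.4 -107.9] 102.2
  lower 6 [-126.3 -124.5 -122.1]
35 415 [-121.4 -114.8 -107.6] 101.9
  lower 1 
x [-52.21611028  45.5352618 ]
```

View pics/w9.png

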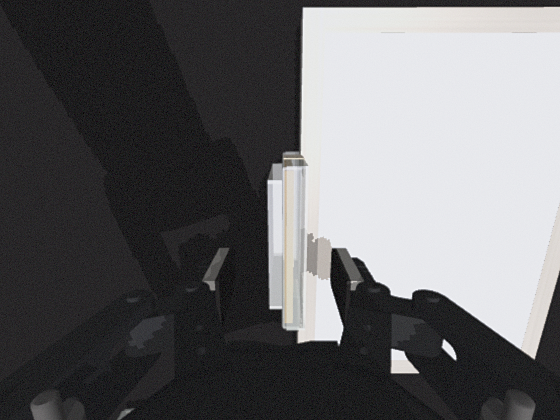

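The dish stands free against the box, with its top edge at y -121 to -108 and its foot on the bench side. I'll lower around it, biased slightly away from the box, and close.

```bash
python3 -m jog '[0,0.014,0.1,0,0,0, 0,0.014,0.25,0,0,0, 0,0.014,0.37,0,0,0, 0,0.014,0.37,0,0,0]' | grep time
python3 -c "
from h import *; show()"
python3 -m jog '[0,0,0,0,0,0, 0,0,0,0,0,0, 0,0,0,0,0,0, 0,0,0,0,0,0, 0,0,0,0,0,0]' 15
python3 -c "
from h import *; show()"
```

```text
time: 19.8
t 19.8 tcp_b mm [  -3.9 -120.    70.6] F_b [ 0.5   0.01 -0.92] M [-0.02 -0.01 -0.  ] w 0.584 g 0.0
  x [-1.     0.001 -0.002] y [ 0.001  1.    -0.002] z [ 0.002 -0.002 -1.   ] j [-0.   -0.05  2.   -0.    1.19 -1.28]
time: 20.42
tool_pos: [0.5109, 0.0722, 0.0735]
tool_rot: [0.003, 0.147, 0.989, -0.001]
contact_force: [1.2, -1.9, 3.7]
gripper_width: 0.244
grasp_force: 60.9
t 20.43 tcp_b mm [  -1.9 -119.6   73.5] F_b [ 1.71 -1.46  3.67] M [-0.27 -0.06 -0.01] w 0.244 g 60.9
  x [-1.     0.001 -0.007] y [ 0.001  1.    -0.   ] z [ 0.007 -0.    -1.   ] j [-0.   -0.06  2.   -0.    1.19 -1.28]
```

Gripped. For an easy release later I want only the rim in the fingers, so I'll re-grip higher while the dish still stands.

```bash
python3 -m jog '[0,0.01,0,0,0,0, 0,0.01,0,0,0,0]' >/dev/null
python3 -m jog '[0,0,0,0,0,0, 0,0,0,0,0,0, 0,0,-0.08,0,0,0, 0,0,-0.17,0,0,0, 0,0,-0.17,0,0,0]' 32 | grep -E 'time|width'
python3 - <<'E'
from h import *
show(); f,P=cloud('wrist'); b=w2b(P)*1000
for x in(-40,-25,30):
    k=(b[...,2]>95)&(b[...,2]<108)&(abs(b[...,0]-x)<6)&(abs(b[...,1]+120)<15)&(f['z_map']>.09)
    q=b[k]; print(x,len(q),np.percentile(q[:,1],[2,50,98]).round(1) if len(q) else '',np.median(q[:,2]).round(1) if len(q) else '')
E
```

```text
time: 21.3
gripper_width: 0.373
t 21.3 tcp_b mm [  -1.6 -118.3   91.3] F_b [ 0.04 -0.45  1.06] M [-0.05  0.01  0.03] w 0.373 g 0.0
  x [-1.     0.001 -0.008] y [0.001 1.    0.   ] z [ 0.008  0.    -1.   ] j [-0.   -0.08  1.99 -0.    1.23 -1.28]
-40 756 [-121.4 -114.4 -107.8] 100.3
-25 692 [-121.5 -114.7 -108. ] 100.3
30 499 [-121.4 -114.5 -108. ] 100.3
```

```bash
python3 -m jog '[0,0.028,0,0,0,0, 0,0.028,0,0,0,0]' >/dev/null
python3 -m jog '[0,0,0,0,0,0, 0,0,0,0,0,0, 0,0,0,0,0,0, 0,0,0,0,0,0]' 8 | grep -E 'time|width|force'
python3 -c "
from h import *; show()"
python3 -m jog '[0,-0.02,-0.05,0,0,0, 0,-0.04,-0.2,0,0,0, 0,-0.04,-0.4,0,0,0, 0,-0.04,-0.7,0,0,0, 0,-0.04,-1,0,0,0, 0,-0.04,-1,0,0,0]' | grep -E 'time|width'
python3 - <<'E'
from h import *
show(); f,P=cloud('wrist'); cv2.imwrite('pics/w10.png',f['img']); b=w2b(P)*1000; s=manip.state(); Q=(P-s['tool_pos'])@rot(s['tool_rot'])*1000
k=(Q[...,2]<-3)&(Q[...,2]>-25)&(abs(Q[...,1])<14)&(f['z_map']>.09); q=Q[k]; print('top in tool: z',np.median(q[:,2]).round(1),'y',np.percentile(q[:,1],[2,98]).round(1),'x',np.percentile(q[:,0],[2,98]).round(1))
k=k&(abs(Q[...,0])>14)
for x in(-40,-25,25,35): 
    q=Q[k&(abs(Q[...,0]-x)<6)]; print(x,len(q),q.mean(0).round(1) if len(q) else '')
E
```

```text
time: 22.1
contact_force: [-3.2, -2.7, 2.3]
gripper_width: 0.231
grasp_force: 58.8
t 22.1 tcp_b mm [  -2.6 -116.2   89.8] F_b [-2.3  -3.56  2.26] M [-0.77  0.21 -0.06] w 0.231 g 58.8
  x [-1.     0.001 -0.005] y [ 0.001  1.    -0.001] z [ 0.005 -0.001 -1.   ] j [ 0.   -0.08  1.99 -0.    1.23 -1.27]
time: 22.85
gripper_width: 0.227
t 22.85 tcp_b mm [  -1.1 -118.9  193.8] F_b [-0.22  0.06 -0.8 ] M [ 0.05 -0.02 -0.04] w 0.227 g 58.6
  x [-1.     0.001 -0.013] y [0.001 1.    0.002] z [ 0.013  0.002 -1.   ] j [-0.   -0.19  1.91 -0.    1.41 -1.28]
top in tool: z -12.6 y [-10.2  11.6] x [-42.4  46.8]
-40 679 [-39.4   1.4 -10.2]
-25 782 [-25.    1.3 -10.1]
25 1068 [ 25.    1.1 -10. ]
35 1062 [ 34.8   1.6 -10.4]
```

```bash
python3 -m jog '[0,0.1,0,0,0,0.055, 0,0.2,0,0,0,0.11, 0,0.3,0,0,0,0.165, 0,0.4,0,0,0,0.22, 0,0.5,0,0,0,0.275, 0,0.6,0,0,0,0.33, 0,0.6,0,0,0,0.39, 0,0.6,0,0,0,0.45]' | grep -E 'time'
python3 -m jog '[0,0,0,0,0,0.055, 0,0,0,0,0,0.11, 0,0,0,0,0,0.165, 0,0,0,0,0,0.22, 0,0,0,0,0,0.275, 0,0,0,0,0,0.33, 0,0,0,0,0,0.39, 0,0,0,0,0,0.45]' | grep -E 'time'
python3 - <<'E'
from h import *
show(); c,s=np.cos(np.deg2rad(45)),np.sin(np.deg2rad(45))
target([0.0,-.06,.17],[0,0,-1],[0,-1,0]); target([0.0,-.06,.17],[0,c,-s],[0,-s,-c])
E
```

```text
time: 23.9
time: 24.9
t 24.9 tcp_b mm [ -4.2 -60.2 187.4] F_b [ 0.45  0.05 -1.01] M [ 0.01  0.01 -0.03] w 0.223 g 58.6
  x [0.952 0.306 0.002] y [ 0.306 -0.952  0.002] z [ 0.002 -0.001 -1.   ] j [ 0.11 -0.12  1.85 -0.    1.4   1.66]
row [0.04  0.011 0.174] [ 0.0006 -0.0006  0.0989] deg 17.8
row [0.04  0.011 0.174] [0.2485 0.0383 0.094 ] deg 48.3
```

```bash
python3 -m jog '[0.04,0.01,0,0.031,0.005,0.012, 0.04,0.01,0,0.062,0.01,0.023, 0.04,0.01,0,0.093,0.014,0.035, 0.04,0.01,0,0.124,0.019,0.047, 0.04,0.01,0,0.155,0.024,0.059, 0.04,0.01,0,0.186,0.029,0.07, 0.04,0.01,0,0.217,0.034,0.082, 0.04,0.01,0,0.2485,0.038,0.094]' | grep -E 'time'
cat >> h.py <<'E'
def topface():
    f,P=cloud('scene'); b=w2b(P)*1000; s=manip.state(); q0=(P-s['tool_pos'])@rot(s['tool_rot'])*1000
    for n in('scene','side'):
        f,P=cloud(n); Q=(P-s['tool_pos'])@rot(s['tool_rot'])*1000; b=w2b(P)*1000
        k=(Q[...,2]>15)&(Q[...,2]<100)&(abs(Q[...,0])<48)&(Q[...,1]<5)&(Q[...,1]>-30)
        q=Q[k]
        if len(q)<50: print(n,'few'); continue
        for _ in range(4):
            A=np.c_[q[:,0],q[:,2],np.ones(len(q))]; cf=np.linalg.lstsq(A,q[:,1],rcond=None)[0]; r=abs(q[:,1]-A@cf); q=q[r<max(1.5,2*np.median(r))]
        print(n,len(q),'foot plane y=',cf.round(3),'tilt deg',np.rad2deg(np.arctan(cf[:2])).round(1),'front z',np.percentile(Q[k][:,2],99).round(1),'x',np.percentile(Q[k][:,0],[1,99]).round(1))
E
python3 - <<'E'
from h import *
show(); topface()
for a in(12,20):
    c,s=np.cos(np.deg2rad(a)),np.sin(np.deg2rad(a)); target([0.0,-.06,.12],[0,c,-s],[0,-s,-c])
E
```

```text
time: 25.9
t 25.9 tcp_b mm [  0.2 -59.8 187.9] F_b [ 0.24 -0.28 -1.62] M [-0.52 -0.   -0.04] w 0.224 g 58.6
  x [ 1.     0.005 -0.001] y [ 0.003 -0.705 -0.709] z [-0.004  0.709 -0.705] j [-0.28 -0.19  2.07  0.81  1.36  1.36]
scene 184 foot plane y= [ 0.002 -0.036 -1.988] tilt deg [ 0.1 -2.1] front z 83.0 x [-43.5  47.7]
side few
row [0.003 0.471 0.476] [0.1837 0.0018 0.0003] deg 33.1
row [0.003 0.471 0.476] [0.1392 0.0018 0.0004] deg 25.1
```

```bash
python3 - <<'E'
from h import *
f,P=cloud('scene'); g=manip.grab_frame('side'); a=cv2.resize(f['img'][90:270,200:430],None,fx=1.7,fy=1.7); b=cv2.resize(g['img'][110:290,130:360],None,fx=1.7,fy=1.7)
cv2.imwrite('pics/ab.png',np.hstack([a,b]))
E
```

```text
(no output)
```

View pics/ab.png

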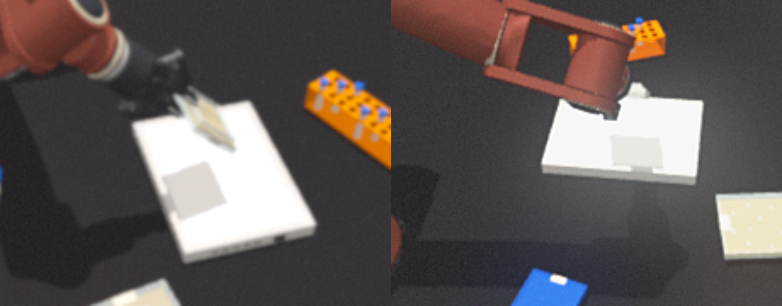

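The picture shows the dish held firmly, foot side up, tilted over the panel. I'll tilt further to 14°, still clear of the box.

```bash
python3 -m jog '[0,0.1,0.1,0.04,0,0, 0,0.2,0.2,0.08,0,0, 0,0.3,0.3,0.12,0,0, 0,0.4,0.4,0.15,0,0, 0,0.471,0.476,0.173,0.002,0, 0,0.471,0.476,0.173,0.002,0]' | grep -E 'time'
python3 - <<'E'
from h import *
show(); topface()
f,P=cloud('scene'); b=w2b(P)*1000
k=(b[...,2]>60)&(abs(b[...,0])<60)&(b[...,1]>-20)&(b[...,1]<90)&(b[...,2]<140)
q=b[k]; print(len(q)); 
for y in range(-20,60,10):
    m=abs(q[:,1]-y)<5
    if m.sum()>3: print(y,m.sum(),np.percentile(q[m][:,2],[5,50,95]).round(1),np.percentile(q[m][:,0],[2,98]).round(0))
c,s=np.cos(np.deg2rad(14)),np.sin(np.deg2rad(14)); target([0.0,-.046,.07],[0,c,-s],[0,-s,-c])
E
```

```text
time: 26.9
t 26.9 tcp_b mm [  0.4 -58.7 121. ] F_b [ 1.25 -0.22 -0.87] M [-0.66  0.   -0.04] w 0.223 g 58.9
  x [1.    0.002 0.002] y [ 0.002 -0.24  -0.971] z [-0.002  0.971 -0.24 ] j [-0.44  0.16  2.13  1.29  1.52  0.85]
scene 347 foot plane y= [-0.005 -0.018 -3.02 ] tilt deg [-0.3 -1. ] front z 86.6 x [-43.1  47.7]
side 167 foot plane y= [ 1.000e-03 -2.700e-02 -1.736e+00] tilt deg [ 0.1 -1.5] front z 81.9 x [-46.4  46.8]
445
-20 51 [108.3 117.8 124.5] [-41.  52.]
-10 91 [109.9 116.  122.1] [-40.  52.]
0 97 [106.2 113.5 119.4] [-40.  50.]
10 97 [103.1 111.2 119.2] [-40.  51.]
20 94 [ 98.6 112.4 118.9] [-39.  53.]
30 15 [103.5 106.4 109.9] [-37.  51.]
row [-0.026  0.496  0.255] [-0.0006 -0.      0.0029] deg 0.5
```

```bash
python3 -m jog '[0,0.15,0.1,0,0,0, 0,0.3,0.18,0,0,0, 0,0.42,0.24,0,0,0, 0,0.496,0.255,0,0,0, 0,0.496,0.255,0,0,0]' | grep -E 'time'
python3 -c "
from h import *; show()"
python3 -m jog '[0,0.02,0.005,0,0,0, 0,0.039,0.01,0,0,0, 0,0.039,0.01,0,0,0]' | grep time
python3 -c "
from h import *; show()"
python3 -m jog '[0,0.01,0.002,0,0,0, 0,0.02,0.005,0,0,0, 0,0.02,0.005,0,0,0]' | grep time
python3 - <<'E'
from h import *; show(); topface()
for n in('scene','side'):
    f,P=cloud(n); b=w2b(P)*1000; s=manip.state(); Q=(P-s['tool_pos'])@rot(s['tool_rot'])*1000
    k=(b[...,2]>33)&(b[...,2]<90)&(abs(b[...,0])<60)&(b[...,1]>0)&(b[...,1]<90); q=b[k]; print(n,len(q),'front edge y',np.percentile(q[:,1],99).round(1),'z there',np.percentile(q[q[:,1]>np.percentile(q[:,1],90)][:,2],[5,50,95]).round(1))
E
```

```text
time: 27.72
t 27.73 tcp_b mm [  1.5 -46.2  68.4] F_b [ 0.02 -0.27 -0.82] M [-0.7   0.01  0.03] w 0.224 g 58.8
  x [1.    0.001 0.005] y [ 0.005 -0.239 -0.971] z [ 0.     0.971 -0.239] j [-0.41  0.29  2.11  1.32  1.47  0.74]
time: 28.1
t 28.1 tcp_b mm [  1.6 -46.2  64.6] F_b [-1.55 -0.35  0.08] M [-0.64 -0.   -0.  ] w 0.225 g 58.8
  x [1.    0.001 0.006] y [ 0.006 -0.239 -0.971] z [ 0.     0.971 -0.239] j [-0.41  0.3   2.1   1.32  1.47  0.73]
time: 28.48
t 28.48 tcp_b mm [  1.5 -46.1  62.4] F_b [-0.38 -0.13 -0.78] M [-0.66  0.02  0.04] w 0.227 g 58.8
  x [1.    0.001 0.005] y [ 0.006 -0.239 -0.971] z [ 0.     0.971 -0.239] j [-0.41  0.3   2.1   1.32  1.47  0.73]
scene 325 foot plane y= [ 0.017 -0.03  -2.621] tilt deg [ 1.  -1.7] front z 85.8 x [-44.5  47.4]
side 154 foot plane y= [-0.    -0.015 -1.301] tilt deg [-0.  -0.9] front z 82.6 x [-46.8  47.3]
scene 361 front edge y 46.0 z there [33.7 45.7 53.7]
side 183 front edge y 37.9 z there [41.2 46.3 52.8]
```

```bash
for i in 1; do python3 -m jog '[0,0.02,0.005,0,0,0, 0,0.02,0.005,0,0,0]' | grep time; python3 -c "
from h import *; show()" | head -1
python3 -m jog '[0,0.015,0.004,0,0,0, 0,0.015,0.004,0,0,0]' | grep time; python3 -c "
from h import *; show()"| head -1
python3 -m jog '[0,0.01,0.002,0,0,0, 0,0.01,0.002,0,0,0]' | grep time; python3 -c "
from h import *; show()"| head -1; done
```

```text
time: 28.98
t 28.98 tcp_b mm [  1.4 -46.1  60.2] F_b [ 0.84  0.28 -0.99] M [-0.72 -0.    0.02] w 0.222 g 58.8
time: 29.22
t 29.23 tcp_b mm [  1.5 -46.1  58.7] F_b [-0.23  0.87  0.06] M [-0.7  -0.06 -0.05] w 0.225 g 58.8
time: 29.48
t 29.48 tcp_b mm [  1.6 -46.1  58.3] F_b [-1.67 -0.58  3.11] M [-0.36  0.12  0.14] w 0.228 g 60.3
```

```bash
python3 -m jog '[0,0,0,0,0,0, 0,0,0,0,0,0, 0,0,0,0,0,0]' 32 | grep -E 'time|width'
python3 -c "
from h import *; show()"| head -1
python3 -m jog '[0,0.143,-0.58,0,0,0, 0,0.143,-0.58,0,0,0, 0,0.143,-0.58,0,0,0, 0,0.143,-0.58,0,0,0]' | grep time
python3 - <<'E'
from h import *
show()
for n in('scene','side'):
    f,P=cloud(n); b=w2b(P)*1000; cv2.imwrite(f'pics/fin_{n}.png',f['img'])
    k=(b[...,2]>38)&(b[...,2]<85)&(abs(b[...,0])<70)&(b[...,1]>-95)&(b[...,1]<90); q=b[k]
    if len(q)>30: r=cv2.minAreaRect(q[:,:2].astype(np.float32)); print(n,len(q),np.round(r[0],1),np.round(r[1],1),round(r[2],1),'z',np.percentile(q[:,2],[5,50,95]).round(1))
    for y in range(-60,60,15):
        m=abs(q[:,1]-y)<6
        if m.sum()>3: print('  ',y,m.sum(),np.median(q[m][:,2]).round(1))
E
```

```text
time: 29.85
gripper_width: 0.37
t 29.85 tcp_b mm [  3.3 -46.   63.5] F_b [-6.82 -6.63 24.06] M [1.56 0.65 0.81] w 0.37 g 0.3
time: 30.35
t 30.35 tcp_b mm [   1.1 -105.1   57.6] F_b [ 0.16 -0.25  0.26] M [-0.47 -0.01 -0.02] w 0.373 g 0.0
  x [1.    0.002 0.005] y [ 0.005 -0.239 -0.971] z [-0.001  0.971 -0.239] j [-0.54  0.32  2.1   1.23  1.55  0.7 ]
scene 879 [  2.2 -14.4] [105.7 100.8] 0.4 z [38.7 42.2 49.6]
   -60 100 41.6
   -45 95 42.1
   -30 101 41.8
   -15 108 42.5
   0 98 42.2
   15 103 41.8
   30 97 42.8
side 459 [  2.1 -17.9] [ 99.5 100.9] 89.7 z [38.4 40.7 48.1]
   -60 77 41.6
   -45 36 40.6
   -30 52 40.5
   -15 59 40.2
   0 58 40.6
   15 60 40.0
   30 43 42.7
```

The dish lies flat and square at about (2,-16) mm, released. I'll back off and check the box.

```bash
python3 -m jog '[0,0.1,-0.3,0,0,0, 0,-0.2,-0.5,0,0,0, 0,-0.5,-0.7,0,0,0, 0,-0.5,-0.7,0,0,0]' | grep time
python3 - <<'E'
from h import *
show()
for n in('scene','side'):
    f,P=cloud(n); b=w2b(P)*1000; hsv=cv2.cvtColor(f['img'],cv2.COLOR_BGR2HSV)
    k=(abs(b[...,2]-28)<5)&(abs(b[...,0])<180)&(b[...,1]>-118)&(b[...,1]<130)&(hsv[...,2]>120)
    r=cv2.minAreaRect(b[k][:,:2].astype(np.float32)); print(n,'box',np.round(r[0],1),np.round(r[1],1),round(r[2],2),'y',np.percentile(b[k][:,1],[1,99]).round(1))
    k=(b[...,2]>38)&(b[...,2]<60)&(abs(b[...,0])<70)&(b[...,1]>-95)&(b[...,1]<90); q=b[k]
    r=cv2.minAreaRect(q[:,:2].astype(np.float32)); A=np.c_[q[:,:2],np.ones(len(q))]; print('  dish',np.round(r[0],1),np.round(r[1],1),round(r[2],1),'slope',np.linalg.lstsq(A,q[:,2],rcond=None)[0].round(3))
E
```

```text
time: 30.95
t 30.95 tcp_b mm [   2.8 -162.3  125.1] F_b [0.77 0.46 0.61] M [-0.42  0.01  0.02] w 0.376 g 0.0
  x [1.    0.001 0.011] y [ 0.011 -0.24  -0.971] z [ 0.002  0.971 -0.24 ] j [-0.65  0.17  2.1   1.16  1.67  0.79]
scene box [0.3 0.4] [304.6 223.1] 0.21 y [-108.8  109.1]
  dish [  2.3 -14. ] [103.5 100.9] 0.6 slope [-1.0000e-03  7.0000e-03  4.2966e+01]
side box [ 0.9 -2.5] [227.8 299.8] 89.75 y [-110.6  107.1]
  dish [  1.5 -19.4] [100.9 100.9] 88.1 slope [-0.0000e+00  4.0000e-03  4.1587e+01]
```

The box has not moved and the dish is flat, square and centred within tolerance. Handing in.

```bash
python3 -c "
from plant import manip; print(manip.job_done())"
```

```text
the job is handed in; nothing more can be done
None
```

I handed the job in at about 31 s: by the last camera check the dish lies upside down, flat and square on the lit panel, about 16 mm off centre across the box, released, and the light box has not moved measurably. A brief 24 N reading came as the fingers opened, I viewed 11 pictures where the limit was 10, and I did not re-measure the bystanders.

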